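# Open the combination padlock on the bead chest and present it

### The job

On this jeweller's bench, unlock the combination padlock on the small wooden bead chest: turn its dial clockwise, click by click, until the red pointer on the dial clicks in opposite the red mark on the lock's case. Then, with the lock still lying on the chest, draw the lock case straight back away from the staple so that the shackle slides fully open, and lift the lock off the staple. Finish while still holding the lock, dial side up, shackle still open, steady above the cork disc in the middle of the black work board and at least 12 cm clear of the board; do not disturb the tins, tools and other things on the bench.

Things in the scene. Friction and masses are not known exactly. Their poses are not given: they have to be found in the camera images.
- lock: Round steel combination padlock lying flat on the chest, loose, about 0.3 kg. Case: disc 54 mm across, 20 mm thick. Origin: centre of its underside; z up through the dial, x towards the shackle; the red mark on the case's top face is at its -x rim. The dial is a knob 40 mm across on top, from 21 to 42 mm above the origin; the lock can be pulled and carried by it.
- dial_grip (a point): Point on the dial's axis 33 mm above the underside of the lock, in the middle of the dial's height. Same axes as the lock.
- dial (a joint): Dial angle, rad, positive anticlockwise from above; range -0.6 to 3.0, starts two to four notches above 0. At 0 the red pointer meets the red mark. Ten sprung notches a turn (every 0.628 rad); released, the dial settles in the nearest one. A click takes about 0.1 N m. The shackle passes only within about 0.15 rad of 0; elsewhere it has 2 mm of play.
- shackle (a joint): How far the shackle has been drawn out of the case, m: 0 shut, 0.022 fully open. Slides along the lock's x axis with about 2.5 N of friction and stays where it is left.
- shackle_bow (a point): Middle of the shackle's cross bar (8 mm thick), 46 mm along the lock's +x from its axis when shut, 10 mm above its underside. Its legs are 14 mm either side of the axis (20 mm between them). The bar lies just behind the staple, so that pulling the case along the lock's -x draws the shackle out.
- chest: Wooden chest with brass corners, fixed, 200 x 240 mm, 80 mm high; origin: centre of its underside, z up. On top a steel hasp plate 130 x 70 mm, its top 83 mm above the origin. The lock lies on it with its axis 30 mm along the chest's -x and the same axes as the chest; the hook staple stands on it inside the shackle loop.
- board: Black work board, fixed, 240 x 240 mm, 18 mm thick; origin: centre of its underside, z up. A cork disc 100 mm in diameter is let in at its middle.
- garnet_tin: Bystander: open green tin with red beads, 54 mm in diameter, 18 mm high, loose on a corner of the board; origin: centre of its underside.
- gold_tin: Bystander: open green tin with gold beads, same size, loose on another corner of the board.
- hammer: Bystander: hammer, 240 mm long, lying at the left of the bench.
- tweezers: Bystander: steel tweezers, 140 mm long, lying at the right of the bench.
- spool: Bystander: copper spool, 44 mm in diameter, 42 mm high, at the right; origin: centre of its underside.
- flux_pot: Bystander: white cup, 70 mm in diameter, 60 mm high, at the right; origin: centre of its underside.
- jar: Bystander: amber jar, 56 mm in diameter, 70 mm high, at the left; origin: centre of its underside.
- staple_nose (a point): Tip of the hook staple on the chest, top edge, 26 mm above the plate and 22 mm along +x from the axis of the shut lock. From an upright strap (15 mm wide, 5 mm thick) the nose points to -x 19.5 mm, 4.5 mm thick, over the rim of the case; with the shackle fully drawn the loop clears it and the lock lifts straight up. Fingertips 27 mm or more above the plate clear it.
Things that resemble listed ones, but are neither listed nor needed, are in the scene too. What is shaped like the lock but blue or pink is not meant.

How it is judged:
On the way, in this order (a step that is already met when the one before it is completed fails the run):
1. the dial is in the opening notch (within 0.15 rad), the shackle still shut, the lock on the chest (value of joint dial between -0.15 and 0.15 rad and value of joint shackle below 0.005 m and z of lock in the frame of chest below 0.09 m), for 0.3 s.
2. the shackle is drawn 18 mm or more while the lock lies on the chest (value of joint shackle above 0.018 m and z of lock in the frame of chest below 0.095 m and horizontal distance between lock and chest below 0.08 m), for 0.2 s.
3. the lock is lifted clear of the staple, held in the fingers (z of lock in the frame of chest above 0.115 m and contact force between the fingers and lock above 1 N), for 0.2 s.
At the end, for the whole second after the job is handed in: Lock held in the fingers and still (under 0.04 m/s), dial up within 0.3 rad, axis within 60 mm of the board's middle, underside over 130 mm above the board's underside (112 mm above its top), shackle drawn out over 15 mm, touching neither chest nor board (value of joint shackle above 0.015 m and horizontal distance between lock and board below 0.06 m and z of lock in the frame of board above 0.13 m and angle between lock's own z axis and vertical below 0.3 rad and linear speed of lock below 0.04 m/s and contact force between the fingers and lock above 1 N and contact force between lock and chest below 0.1 N and contact force between lock and board below 0.1 N); the arm keeps its last pose, push and grip.
It fails at once if a bystander (tin, tool, spool, pot or jar) is moved by more than 30 mm (distance of any of garnet_tin, gold_tin, hammer, tweezers, spool, flux_pot, jar from where it was at the start of the episode above 0.03 m).
It also fails if it takes over 72 s, if anything falls off the work surface, if the arm or the gripper's body presses on something with over 40 N, if the wrist force passes 120 N, or if a joint passes its speed limit or range.

### The arm

A 6-joint arm with a two-finger parallel gripper is mounted at the origin on the work surface. World frame = base frame: x ahead of the robot, y to its left, z up, the work surface at z = 0. Lengths are in m, angles in rad, forces in N, time in s.
With the tool pointing down it reaches from about 0.375 to 0.9 m from the base axis. Payload 3.1 kg.
Tool frame: the origin (TCP) lies at the very end of the fingers, on their centre line; the grasp point (between the pads) lies 19 mm behind it; z points along the fingers, y is the direction in which the jaws open and shut (so a half turn about z gives the same grasp; the last joint's range is limited). The gripper opens to 85 mm and grips with 20 to 120 N. Pads are 22 mm wide; open, the fingers measure 114 mm over their backs; the gripper's body (76 mm by 85 mm) begins 54 mm behind the grasp point. The pads swing forward as they close: fully open they stand 13 mm farther back than shut.
Start: joints at [-1.369, 0.527, 1.433, -0, 1.181, -0.178], TCP at [0.232, -0.58, 0.198] pointing down, gripper open.
Joint ranges: [-3.08, 3.08], [-0.75, 2.2], [0.22, 2.44], [-1.43, 4.57], [0, 2.65], [-2.85, 2.85]. Speed limits (rad/s): [2.79, 2.79, 3.14, 3.14, 3.14, 3.14].

### API

Orientations are given as a unit quaternion [x, y, z, w].
In Python, from station import manip gives the robot as it stands. The module is installed in compiled form; this text tells all that it offers.
- The arm moves only by the tool send_rows, never from a script. Its argument "commands" is a list of rows, each an object with "delta_pos": the shift along the world's x, y, z in cm, a list of three; "yaw": the turn about the world's z in rad. A call has 1 to 10 rows; each row shifts and turns the pose as measured when the row begins; what a row does not reach is not made up. A row lasts 1/8 s, in which the tool goes at most 62.5 mm and 10.7 degrees, less where a joint would pass 70% of its speed; a pose out of reach is approached as far as the arm can. A call is refused whole if a number of a shift passes 6.25 or a number of a turn 0.188, either way. A call with a gripper value outside its range is refused whole. "grip" is the closure, from -1 (fully open) to 1 (shut), set as the call begins (left out, the last holds). The fingers move at their own pace and stop on an object; "force" is the grip in N (left out, the last holds). Time passes only in rows, so rows that do not move let the fingers close. It gives the time, the measured TCP pose, the force and the opening at its end, in the units of the state.
- manip.sense(): the state, without advancing time (a new reading comes with each control period).
- manip.snapshot(name): name is "scene" or "top"; returns the picture (400x640x3 uint8, blue, green, red); there is no depth.
- manip.get_calibration(name): a dict with "fx", "fy", "cx", "cy" (pixels), "dist_coeffs" ([k1, k2, p1, p2, k3] as OpenCV has them; the pictures are not rectified), "world_to_cam" (4x4, takes a point from world to camera coordinates). Camera axes: x right, y down, z forward; pixel columns grow to the right and rows downward; lengths in m; the calibration is good to about 2 mm. A picture is of the moment at which its call begins. get_calibration takes no time and is no camera call.
- manip.sign_off(): hands the job in, once; it reports no verdict.
The state is a dict: "t": time; "q": joint angles; "qd": joint speeds; "tau": joint torques, N m; "tcp_pos": TCP position; "tool_rot": TCP orientation; "force": force on the tool from outside, world axes, zero at the start; "ft_torque": the same for the moment, N m; "finger_gap": opening from 0.0 (shut) to 1.0 (fully open).
Only numpy, scipy, OpenCV 4.12 (cv2) and the standard library are available. Lean on these libraries where they do the work, as an engineer would, in place of code of your own. Each camera call takes 0.05 s, during which the arm holds its last target. There are 200 camera calls.

## Working session

There is one attempt and no reset: what is moved stays moved. The work goes in short steps, Python scripts to look and compute and a tool call to move; the robot and the scene stay as the last step left them, time stands still between calls to the robot, and variables do not carry over. Pictures are saved under pics/ and viewed, about 8 in all and at most 12, crops included, and the job is handed in when it is done.

Besides the shell and the picture viewer there is one more tool, called in YAML: its name, and indented under it one key for each argument. send_rows: Moves the arm, as the interface text tells. Its arguments: {"type":"object","properties":{"commands":{"type":"array","items":{"type":"object","properties":{"delta_pos":{"type":"array","items":{"type":"number"}},"yaw":{"type":"number"}}}},"grip":{"type":"number"},"force":{"type":"number"}},"required":["commands"]}

```bash
mkdir -p pics
cat > h.py <<'E'
import numpy as np, cv2
from station import manip
def cal(n):
    c=manip.get_calibration(n); K=np.array([[c['fx'],0,c['cx']],[0,c['fy'],c['cy']],[0,0,1.]])
    return K,np.array(c['dist_coeffs'],float),np.array(c['world_to_cam'],float)
def ray(n,uv):
    K,d,T=cal(n); p=cv2.undistortPoints(np.array(uv,float).reshape(-1,1,2),K,d).reshape(-1,2)
    R,t=T[:3,:3],T[:3,3]; return -R.T@t, np.c_[p,np.ones(len(p))]@R
def onz(n,uv,z):
    o,r=ray(n,uv); return o+r*((z-o[2])/r[:,2])[:,None]
def proj(n,P):
    K,d,T=cal(n); return cv2.projectPoints(np.array(P,float).reshape(-1,1,3),cv2.Rodrigues(T[:3,:3])[0],T[:3,3],K,d)[0].reshape(-1,2)
E
python3 - <<'E'
from h import *
for n in('scene','top'):
    cv2.imwrite(f'pics/{n}0.png',manip.snapshot(n)); print(n,ray(n,[[320,200]]))
print(manip.sense())
E
```

```text
scene (array([1.52810665, 0.56775794, 0.83379951]), array([[-0.74770855, -0.39740784, -0.53227314]]))
top (array([ 0.43718483, -0.00729771,  1.55361757]), array([[ 0.03994446, -0.02144557, -0.99899639]]))
{'t': 0.1, 'q': array([-1.36849923e+00,  5.28362263e-01,  1.43376542e+00, -1.58605350e-05,
        1.18140064e+00, -1.78471722e-01]), 'qd': array([ 0.00069679, -0.00264992, -0.00347085, -0.00191389, -0.00028197,
        0.00017945]), 'tau': array([-8.08609566e-04, -4.43308353e+01, -1.78584892e+01, -1.17359291e-04,
        3.89387380e-03, -6.06343860e-06]), 'tcp_pos': array([ 0.23216723, -0.57952207,  0.19684104]), 'tool_rot': array([ 9.81930533e-01,  1.89239246e-01, -1.88624113e-05, -9.67679802e-04]), 'force': array([-0.47463806, -1.13619807, -0.44217565]), 'ft_torque': array([ 0.03634469, -0.01484632,  0.05359156]), 'finger_gap': 1.0020363957061984}
```

View pics/scene0.png

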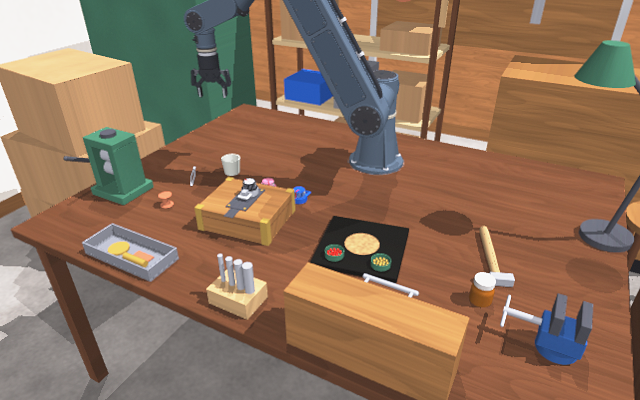

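View pics/top0.png

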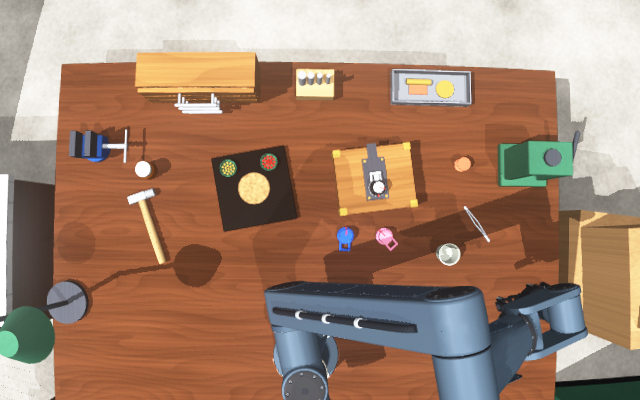

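The overview shows three lock shapes in the top picture: silver at (377,187) on the chest, blue at (345,237) and pink at (386,237), both on the bench. The silver one on the chest's hasp plate is the one meant. The cork disc is at (254,188). I'll confirm with a crop.

Run:
```python
from h import *
t=cv2.imread('pics/top0.png'); s=cv2.imread('pics/scene0.png')
a=cv2.resize(t[135:220,325:425],(600,510),interpolation=cv2.INTER_CUBIC)
cv2.imwrite('pics/crop1.png',a)
hsv=cv2.cvtColor(t,cv2.COLOR_BGR2HSV)
# brass corners
m=cv2.inRange(hsv,(22,140,150),(32,255,255)); m[:, :320]=0; m[:,430:]=0; m[:130]=0;m[225:]=0
n,l,st,c=cv2.connectedComponentsWithStats(m)
for i in range(1,n):
    if st[i,4]>5: print('brass',st[i],c[i],onz('top',[c[i]],.08)[0].round(4))
# board: dark contour
m=(t.max(2)<60).astype(np.uint8); m[:, :200]=0;m[:,310:]=0;m[:135]=0;m[240:]=0
m=cv2.morphologyEx(m,cv2.MORPH_CLOSE,np.ones((25,25)))
cs=max(cv2.findContours(m,0,2)[0],key=cv2.contourArea); r=cv2.minAreaRect(cs); P=onz('top',cv2.boxPoints(r),.018)
print('board',r,P.mean(0),np.linalg.norm(np.diff(P,axis=0),axis=1))
print('cork',onz('top',[[254,188]],.018))
print('dial', onz('top',[[378,187]],.125))
```

```text
brass [409 143   2   6   7] [409.14285714 145.85714286] [ 0.668  -0.3147  0.08  ]
brass [333 151   7   7  28] [335.60714286 154.53571429] [ 0.6371 -0.0856  0.08  ]
brass [411 200   7   7  27] [413.92592593 203.85185185] [ 0.4876 -0.3298  0.08  ]
brass [340 208   7   7  43] [343.         211.27906977] [ 0.4623 -0.1099  0.08  ]
board ((253.80804443359375, 187.94400024414062), (73.34303283691406, 74.23745727539062), 79.69515228271484) [0.53520533 0.17266129 0.018     ] [0.23943238 0.23580716 0.23757886]
cork [[0.53455188 0.17154526 0.018     ]]
dial [[ 0.53525865 -0.21108643  0.125     ]]
```

View pics/crop1.png

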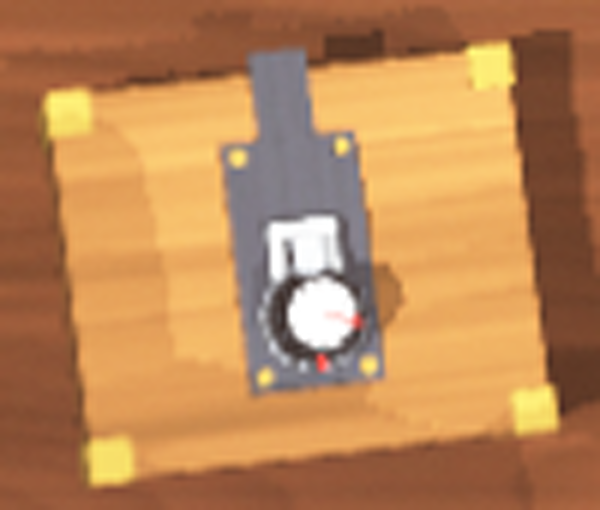

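The crop shows the silver lock, with its dial centre at about (378.7,187), the red mark at crop (321,363) and the pointer at crop (358,322). That is about 67° anticlockwise of the mark, which fits notch 2 (1.257 rad). The lock axis is at about (0.534,-0.212), chest yaw is about 0.125, and the board centre is (0.535,0.172). Now I'll move above the lock.

send_rows:
  commands:
    - {"delta_pos": [3,3.7,0.1],"yaw": 0.04}
    - {"delta_pos": [3,3.7,0],"yaw": 0.04}
    - {"delta_pos": [3,3.7,0],"yaw": 0.04}
    - {"delta_pos": [3,3.7,0],"yaw": 0.04}
    - {"delta_pos": [3,3.7,0],"yaw": 0.04}
    - {"delta_pos": [3,3.7,0],"yaw": 0.04}
    - {"delta_pos": [3,3.7,0],"yaw": 0.04}
    - {"delta_pos": [3,3.7,0],"yaw": 0.04}
    - {"delta_pos": [3,3.6,0],"yaw": 0.04}
    - {"delta_pos": [0,0,0],"yaw": 0}
  grip: -1
  force: 40

```text
t: 1.35
tcp_pos: [0.5066, -0.2354, 0.1935]
tool_rot: [0.931, 0.366, -0.001, -0.004]
force: [0.3, 1.4, -0.6]
finger_gap: 0.996
```

send_rows:
  commands:
    - {"delta_pos": [1.4,1.2,-0.5],"yaw": 0}
    - {"delta_pos": [1.4,1.2,-0.5],"yaw": 0}
    - {"delta_pos": [0,0,-1],"yaw": 0}
    - {"delta_pos": [0,0,-1],"yaw": 0}
    - {"delta_pos": [0,0,0],"yaw": 0}

```text
t: 1.98
tcp_pos: [0.5327, -0.2127, 0.1603]
tool_rot: [0.931, 0.365, -0.003, -0.005]
force: [-0.5, 0.2, 0.1]
finger_gap: 0.999
```

Run:
```python
from h import *
t=manip.snapshot('top'); s=manip.snapshot('scene'); s0=cv2.imread('pics/scene0.png')
S=manip.sense(); print(S['tcp_pos'],2*np.arctan2(S['tool_rot'][1],S['tool_rot'][0]),S['force'])
P=[[.534,-.212,.125]]; print(proj('scene',P),proj('scene',S['tcp_pos']))
def crop(im,P):
    u,v=proj('scene',P)[0].astype(int); return cv2.resize(im[v-40:v+40,u-50:u+50],(400,320),interpolation=cv2.INTER_CUBIC),(u,v)
a,_=crop(s0,P); b,uv=crop(s,P); cv2.circle(a,(200,160),2,(255,0,255),-1)
cv2.imwrite('pics/c2.png',np.hstack([a,b])); print(uv)
```

```text
[ 0.53340155 -0.21305145  0.16130764] 0.7472270292156367 [ 0.25813228 -0.4176662   0.96066943]
[[248.29631676 180.40605813]] [[247.10503216 169.93324857]]
(np.int64(248), np.int64(180))
```

View pics/c2.png

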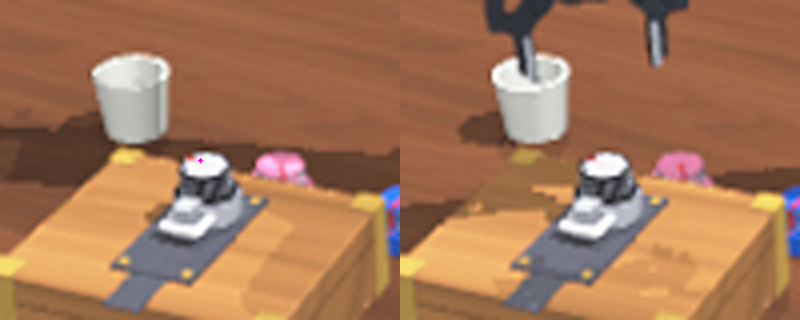

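The scene view agrees to about 1 px: the dial top is at crop (205,162), predicted (200,160). The open fingers straddle the dial. I'll descend.

send_rows:
  commands:
    - {"delta_pos": [0.05,0.1,-1.2],"yaw": 0}
    - {"delta_pos": [0,0,-1.2],"yaw": 0}
    - {"delta_pos": [0,0,-1.2],"yaw": 0}
    - {"delta_pos": [0,0,-1.0],"yaw": 0}
    - {"delta_pos": [0,0,-0.6],"yaw": 0}
    - {"delta_pos": [0,0,0],"yaw": 0}

```text
t: 2.82
tcp_pos: [0.5335, -0.2124, 0.1056]
tool_rot: [0.931, 0.365, -0.003, -0.004]
force: [0.8, 0.2, 0.4]
finger_gap: 0.995
```

send_rows:
  commands:
    - {"delta_pos": [0,0,0],"yaw": 0}
    - {"delta_pos": [0,0,0],"yaw": 0}
    - {"delta_pos": [0,0,0],"yaw": 0}
    - {"delta_pos": [0,0,0],"yaw": 0}
    - {"delta_pos": [0,0,0],"yaw": 0}
    - {"delta_pos": [0,0,0],"yaw": 0}
  grip: 1
  force: 40

```text
t: 3.58
tcp_pos: [0.5345, -0.213, 0.1069]
tool_rot: [0.931, 0.365, -0.002, -0.003]
force: [-0.4, -0.6, 0.1]
finger_gap: -0.002
```

The fingers shut fully without holding anything, so I'll look.

Run:
```python
from h import *
t=manip.snapshot('top'); s=manip.snapshot('scene')
S=manip.sense(); print(S['tcp_pos'],S['finger_gap'],S['force'],proj('scene',S['tcp_pos']))
a=cv2.resize(s[130:230,190:310],(480,400),interpolation=cv2.INTER_CUBIC)
b=cv2.resize(t[130:230,338:418],(320,400),interpolation=cv2.INTER_CUBIC)
cv2.imwrite('pics/c3.png',np.hstack([a,b]))
```

```text
[ 0.53449335 -0.21293934  0.10690375] 0.00012900014761045884 [-0.72748997 -0.159075    0.27173812] [[248.45799183 185.44557442]]
```

View pics/c3.png

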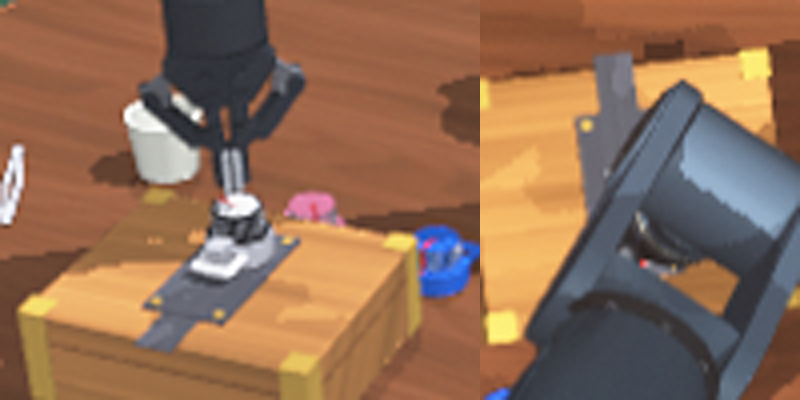

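The fingers shut above or behind the dial, with tips at about px (249,178). The TCP should project to (248.5,185.4), so there is roughly an 8 px mismatch. I'll check the same thing in the starting pictures, plus a triangulation of the dial.

Run:
```python
from h import *
def tri(a,b):
    (o1,r1),(o2,r2)=ray('top',[a]),ray('scene',[b]); r1,r2=r1[0],r2[0]
    s=np.linalg.lstsq(np.c_[r1,-r2],o2-o1,rcond=None)[0]; p,q=o1+s[0]*r1,o2+s[1]*r2; return (p+q)/2,np.linalg.norm(p-q)
print('dial top',tri([378.7,187],[249.3,180.6]))
s0=cv2.imread('pics/scene0.png');t0=cv2.imread('pics/top0.png');t=manip.snapshot('top')
T=np.array([.2322,-.5795,.1968]); y=np.array([np.sin(.38),-np.cos(.38),0])
pts=np.array([T,T+.0425*y+[0,0,.013],T-.0425*y+[0,0,.013]])
out=[]
for n,im,(x0,y0,x1,y1) in(('scene',s0,(165,40,265,120)),('top',t0,(480,260,600,356))):
    p=proj(n,pts); print(n,p.round(1)); k=400/(x1-x0)
    c=cv2.resize(im[y0:y1,x0:x1],(400,320),interpolation=cv2.INTER_CUBIC)
    for q in p: cv2.circle(c,(int((q[0]+.5-x0)*k),int((q[1]+.5-y0)*k)),2,(0,0,255),-1)
    out.append(c)
c=cv2.resize(t[172:212,360:410],(400,320),interpolation=cv2.INTER_CUBIC)
cv2.imwrite('pics/c4.png',np.vstack([np.hstack(out),np.hstack([c,c*0])])[:600])
```

```text
dial top (array([ 0.5339894 , -0.21118179,  0.12476181]), np.float64(0.004802557702576038))
scene [[213.9 107.5]
 [202.7 104. ]
 [224.3 104.6]]
top [[506.4 291.6]
 [521.3 286.6]
 [495.  297.9]]
```

View pics/c4.png

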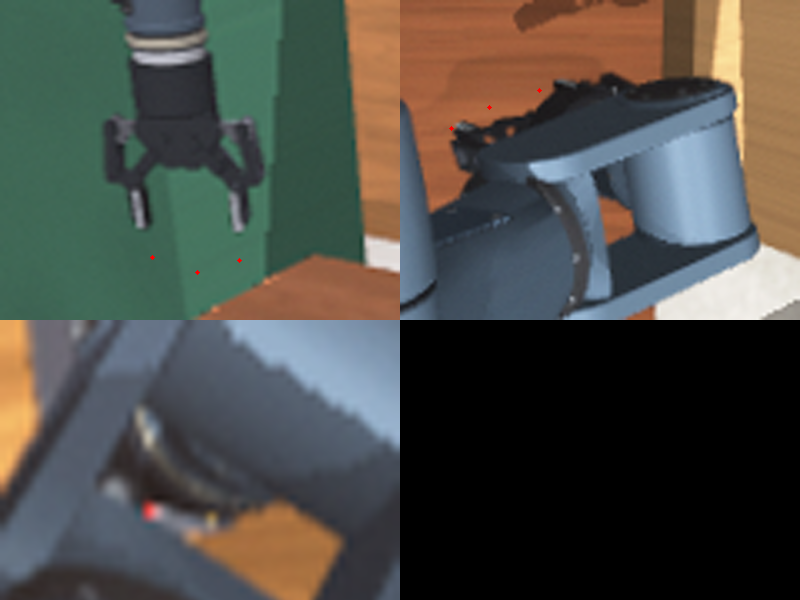

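The dial triangulates well to (0.534,-0.211,0.125). In the start picture too, the real fingertips sit about 7 px above the reported ones, so the fingers really end about 25 mm higher than the reported TCP. I'll touch the dial top lightly with shut fingers to confirm the offset.

send_rows:
  commands:
    - {"delta_pos": [0,0,-0.3],"yaw": 0}
    - {"delta_pos": [0,0,-0.2],"yaw": 0}
    - {"delta_pos": [0,0,0],"yaw": 0}

```text
t: 4.1
tcp_pos: [0.5343, -0.2129, 0.1013]
tool_rot: [0.931, 0.365, -0.002, -0.003]
force: [-0.0, -0.1, -0.0]
finger_gap: 0.003
```

send_rows:
  commands:
    - {"delta_pos": [0,0,-0.2],"yaw": 0}
    - {"delta_pos": [0,0,0],"yaw": 0}

```text
t: 4.35
tcp_pos: [0.5343, -0.2128, 0.0991]
tool_rot: [0.931, 0.365, -0.002, -0.003]
force: [0.5, -0.5, -0.1]
finger_gap: 0.001
```

send_rows:
  commands:
    - {"delta_pos": [0,0,-0.2],"yaw": 0}
    - {"delta_pos": [0,0,0],"yaw": 0}

```text
t: 4.6
tcp_pos: [0.5343, -0.2129, 0.097]
tool_rot: [0.931, 0.365, -0.002, -0.003]
force: [-0.7, 0.4, -0.6]
finger_gap: 0.001
```

send_rows:
  commands:
    - {"delta_pos": [0,0,-0.2],"yaw": 0}
    - {"delta_pos": [0,0,0],"yaw": 0}

```text
t: 4.85
tcp_pos: [0.5343, -0.2129, 0.0949]
tool_rot: [0.931, 0.365, -0.002, -0.003]
force: [-0.2, 1.0, -0.2]
finger_gap: 0.0
```

send_rows:
  commands:
    - {"delta_pos": [0,0,-0.2],"yaw": 0}
    - {"delta_pos": [0,0,0],"yaw": 0}

```text
t: 5.1
tcp_pos: [0.5344, -0.2129, 0.0928]
tool_rot: [0.931, 0.365, -0.002, -0.003]
force: [-0.4, -0.1, 0.1]
finger_gap: -0.002
```

Run:
```python
from h import *
s=manip.snapshot('scene')
S=manip.sense(); print(S['tcp_pos'],S['finger_gap'],S['force'],proj('scene',S['tcp_pos']))
a=cv2.resize(s[150:210,210:290],(640,480),interpolation=cv2.INTER_CUBIC)
cv2.imwrite('pics/c5.png',a)
```

```text
[ 0.53442887 -0.21292828  0.09282789] 0.0009377132309748463 [0.73078192 0.3557098  0.39978717] [[248.85929218 189.31006002]]
```

View pics/c5.png

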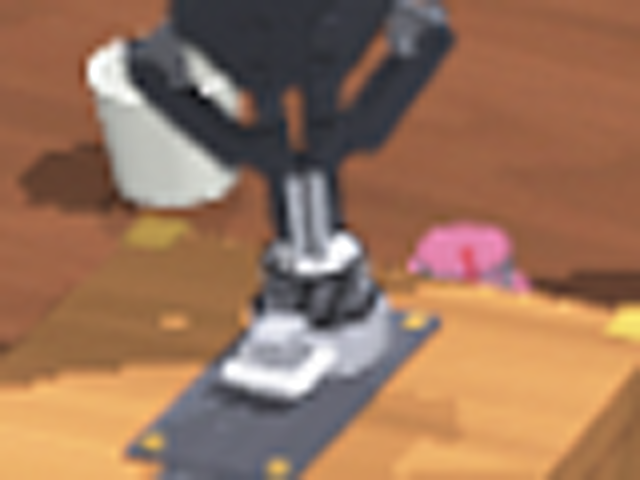

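The tips now appear right at the dial top, at crop (312,262). I'll continue in small steps until contact.

send_rows:
  commands:
    - {"delta_pos": [0,0,-0.15],"yaw": 0}
    - {"delta_pos": [0,0,0],"yaw": 0}

```text
t: 5.4
tcp_pos: [0.5346, -0.2131, 0.0915]
tool_rot: [0.931, 0.365, -0.002, -0.002]
force: [-0.6, -0.4, 1.2]
finger_gap: 0.002
```

send_rows:
  commands:
    - {"delta_pos": [0,0,-0.15],"yaw": 0}
    - {"delta_pos": [0,0,0],"yaw": 0}

```text
t: 5.65
tcp_pos: [0.5349, -0.2132, 0.0918]
tool_rot: [0.931, 0.365, -0.001, -0.002]
force: [-0.3, 0.3, 0.0]
finger_gap: 0.0
```

send_rows:
  commands:
    - {"delta_pos": [0,0,-0.4],"yaw": 0}
    - {"delta_pos": [0,0,-0.4],"yaw": 0}

```text
t: 5.9
tcp_pos: [0.5354, -0.2135, 0.0912]
tool_rot: [0.931, 0.365, -0.001, -0.001]
force: [-7.5, 3.3, 31.1]
finger_gap: -0.002
```

Contact is clear at a TCP reading of 0.0915 with the dial top at 0.125, so the real fingertips are about 33 mm above the reported TCP. I'll work with that: lift, open, and descend to a reading of about 0.071.

send_rows:
  commands:
    - {"delta_pos": [0,0,0.9],"yaw": 0}
    - {"delta_pos": [0,0,0],"yaw": 0}
    - {"delta_pos": [0,0,0],"yaw": 0}
    - {"delta_pos": [0,0,0],"yaw": 0}
    - {"delta_pos": [0,0,0],"yaw": 0}
    - {"delta_pos": [0,0,-0.8],"yaw": 0}
    - {"delta_pos": [0,0,-0.8],"yaw": 0}
    - {"delta_pos": [0,0,0],"yaw": 0}
  grip: -1

```text
t: 6.9
tcp_pos: [0.5343, -0.2129, 0.081]
tool_rot: [0.931, 0.365, -0.002, -0.002]
force: [-0.2, -0.2, 0.7]
finger_gap: 0.997
```

send_rows:
  commands:
    - {"delta_pos": [0,0.1,-0.6],"yaw": 0}
    - {"delta_pos": [0,0,-0.4],"yaw": 0}
    - {"delta_pos": [0,0,0],"yaw": 0}

```text
t: 7.28
tcp_pos: [0.5343, -0.2118, 0.0701]
tool_rot: [0.931, 0.365, -0.002, -0.002]
force: [-1.0, -0.3, -0.8]
finger_gap: 1.0
```

send_rows:
  commands:
    - {"delta_pos": [0,0,0],"yaw": 0}
    - {"delta_pos": [0,0,0],"yaw": 0}
    - {"delta_pos": [0,0,0],"yaw": 0}
    - {"delta_pos": [0,0,0],"yaw": 0}
    - {"delta_pos": [0,0,0],"yaw": 0}
  grip: 1
  force: 40

```text
t: 7.9
tcp_pos: [0.5345, -0.2119, 0.0708]
tool_rot: [0.931, 0.365, -0.002, -0.002]
force: [-0.0, -0.3, -0.6]
finger_gap: 0.453
```

The gap of 0.453 is about 39 mm, so the dial is gripped. Now I'll turn it clockwise.

send_rows:
  commands:
    - {"delta_pos": [0,0,0],"yaw": -0.13}
    - {"delta_pos": [0,0,0],"yaw": -0.13}
    - {"delta_pos": [0,0,0],"yaw": -0.13}
    - {"delta_pos": [0,0,0],"yaw": -0.13}
    - {"delta_pos": [0,0,0],"yaw": -0.13}
    - {"delta_pos": [0,0,0],"yaw": -0.13}

```text
t: 8.65
tcp_pos: [0.5353, -0.2062, 0.071]
tool_rot: [1.0, -0.027, 0.001, -0.006]
force: [-0.6, -0.8, -0.4]
finger_gap: 0.45
```

The TCP drifted 6 mm in +y. I'll correct that while finishing the turn.

send_rows:
  commands:
    - {"delta_pos": [0,-0.2,0],"yaw": -0.1}
    - {"delta_pos": [0,-0.2,0],"yaw": -0.1}
    - {"delta_pos": [0,-0.2,0],"yaw": -0.1}
    - {"delta_pos": [0,-0.1,0],"yaw": -0.1}
    - {"delta_pos": [0,0,0],"yaw": 0}

```text
t: 9.28
tcp_pos: [0.5351, -0.2064, 0.0711]
tool_rot: [0.973, -0.229, 0.001, -0.01]
force: [-0.0, -0.8, -0.6]
finger_gap: 0.452
```

Run:
```python
from h import *
s=manip.snapshot('scene'); t=manip.snapshot('top')
S=manip.sense(); print(S['t'],S['tcp_pos'],2*np.arctan2(S['tool_rot'][1],S['tool_rot'][0]),S['finger_gap'],S['force'],S['ft_torque'])
a=cv2.resize(s[155:215,215:275],(400,400),interpolation=cv2.INTER_CUBIC)
b=cv2.resize(t[160:210,350:400],(400,400),interpolation=cv2.INTER_CUBIC)
cv2.imwrite('pics/c6.png',np.hstack([a,b]))
```

```text
9.375 [ 0.53512852 -0.20648037  0.07115753] -0.4625552044380839 0.4557777508671689 [ 0.49989448  0.74885619 -0.76291225] [-0.06534069  0.02658568 -0.01733419]
```

View pics/c6.png

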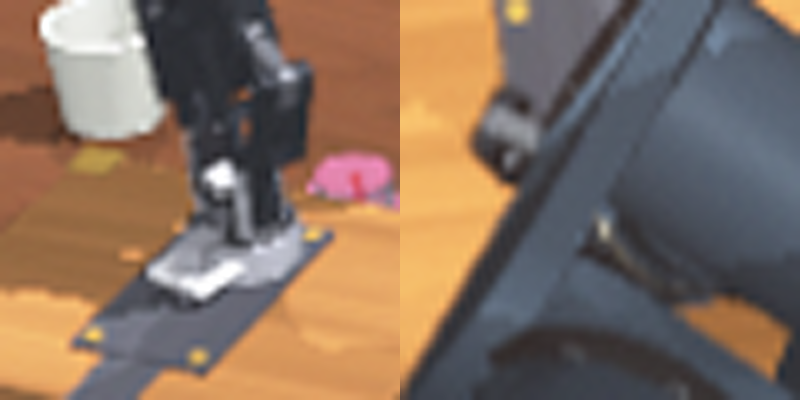

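The fingers are around the dial and the tool has turned 1.21 rad. I'll release so the dial settles in its notch, then clear the view and check.

send_rows:
  commands:
    - {"delta_pos": [0,0,0],"yaw": 0}
    - {"delta_pos": [0,0,0],"yaw": 0}
    - {"delta_pos": [0,0,0],"yaw": 0}
    - {"delta_pos": [0,0,0],"yaw": 0}
    - {"delta_pos": [0,0,2],"yaw": 0}
    - {"delta_pos": [0,0,3],"yaw": 0}
    - {"delta_pos": [0,-5,3],"yaw": 0}
    - {"delta_pos": [0,-6,0],"yaw": 0}
    - {"delta_pos": [0,-6,0],"yaw": 0}
    - {"delta_pos": [0,0,0],"yaw": 0}
  grip: -1

```text
t: 10.62
tcp_pos: [0.5346, -0.3809, 0.1545]
tool_rot: [0.974, -0.227, 0.001, -0.009]
force: [0.5, 0.9, 1.0]
finger_gap: 1.001
```

Run:
```python
from h import *
s=manip.snapshot('scene'); t=manip.snapshot('top')
S=manip.sense(); print(S['t'],S['tcp_pos'],2*np.arctan2(S['tool_rot'][1],S['tool_rot'][0]),S['finger_gap'])
a=cv2.resize(s[155:215,215:275],(400,400),interpolation=cv2.INTER_CUBIC)
b=cv2.resize(t[160:210,350:400],(400,400),interpolation=cv2.INTER_CUBIC)
cv2.imwrite('pics/c7.png',np.hstack([a,b]))
```

```text
10.725 [ 0.53396968 -0.37563177  0.15368617] -0.45452074219194377 0.9996284132044567
```

View pics/c7.png

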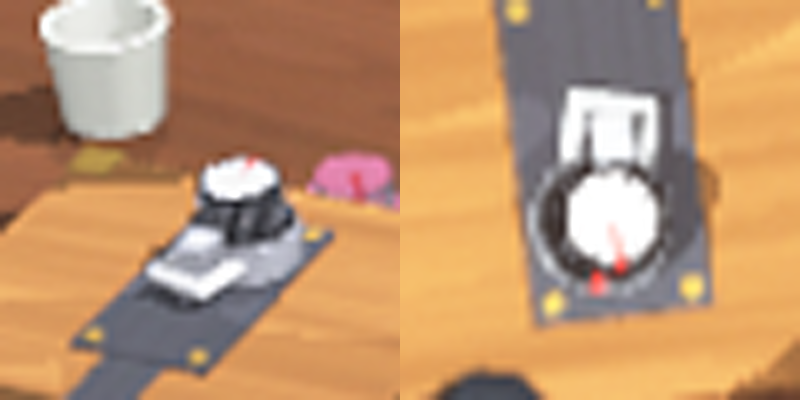

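The lock slid about 6 mm in +y and yawed clockwise. The dial centre is at crop (612,216), pointer tip (620,265), mark (597,285). The pointer looks close to the mark but not exact, so I'll quantify it.

```bash
cat > meas.py <<'E'
from h import *
def red(t,box):
    x0,y0,x1,y1=box; c=t[y0:y1,x0:x1].astype(float); w=np.clip(c[...,2]-np.maximum(c[...,0],c[...,1])-60,0,None)
    m=(w>0).astype(np.uint8); n,l=cv2.connectedComponents(m,connectivity=8); return c,w,l,n
def show(t,box):
    c,w,l,n=red(t,box); x0,y0=box[:2]; ys,xs=np.mgrid[:w.shape[0],:w.shape[1]]
    for i in range(1,n):
        k=w*(l==i)
        if k.sum()>60: print('red',(k*xs).sum()/k.sum()+x0,(k*ys).sum()/k.sum()+y0,k.sum().round(), [(int(x+x0),int(y+y0),int(k[y,x])) for y,x in zip(*np.nonzero(k))])
    W=np.clip(c.min(2)-170,0,None); m=(W>0).astype(np.uint8); n,l,st,_=cv2.connectedComponentsWithStats(m,connectivity=4)
    for i in range(1,n):
        if st[i,4]>6: k=W*(l==i); print('white',(k*xs).sum()/k.sum()+x0,(k*ys).sum()/k.sum()+y0,st[i])
if __name__=='__main__':
    b=(362,165,396,202)
    t0=cv2.imread('pics/top0.png'); print('before'); show(t0,b)
    t=manip.snapshot('top'); print('now'); show(t,b)
E
python3 meas.py
```

```text
before
red 389.11438474870016 187.39341421143848 1154.0 [(386, 169, 5), (388, 169, 1), (389, 169, 2), (390, 169, 2), (391, 169, 2), (392, 169, 1), (393, 169, 3), (394, 169, 3), (395, 169, 2), (387, 170, 2), (388, 170, 2), (389, 170, 4), (390, 170, 4), (391, 170, 3), (393, 170, 2), (394, 170, 2), (387, 171, 4), (388, 171, 2), (389, 171, 3), (390, 171, 1), (391, 171, 2), (393, 171, 1), (394, 171, 3), (395, 171, 1), (387, 172, 4), (388, 172, 3), (389, 172, 3), (390, 172, 4), (391, 172, 4), (392, 172, 2), (393, 172, 4), (394, 172, 5), (395, 172, 4), (387, 173, 7), (388, 173, 5), (389, 173, 5), (390, 173, 5), (391, 173, 6), (392, 173, 5), (393, 173, 6), (394, 173, 7), (395, 173, 6), (387, 174, 7), (388, 174, 7), (389, 174, 6), (390, 174, 8), (391, 174, 6), (392, 174, 6), (393, 174, 6), (394, 174, 5), (395, 174, 6), (387, 175, 7), (388, 175, 6), (389, 175, 4), (390, 175, 5), (391, 175, 5), (392, 175, 5), (393, 175, 6), (394, 175, 6), (395, 175, 5), (387, 176, 6), (388, 176, 6), (389, 176, 4), (390, 176, 5), (391, 176, 3), (392, 176, 4), (393, 176, 5), (394, 176, 4), (395, 176, 3), (387, 17
[... 7830 characters left out ...]
6, 201, 6), (367, 201, 3), (368, 201, 3), (369, 201, 5), (370, 201, 5), (371, 201, 5), (372, 201, 5), (373, 201, 5), (374, 201, 5), (375, 201, 4), (376, 201, 5), (377, 201, 5), (378, 201, 5), (379, 201, 5), (380, 201, 6), (381, 201, 6), (382, 201, 5), (383, 201, 4), (384, 201, 5), (385, 201, 5), (386, 201, 6), (387, 201, 5), (388, 201, 5), (389, 201, 6), (390, 201, 6), (391, 201, 5), (392, 201, 7), (393, 201, 6), (394, 201, 5), (395, 201, 6)]
red 374.1713286713287 194.73076923076923 286.0 [(374, 194, 106), (375, 194, 19), (374, 195, 83), (375, 195, 30), (374, 196, 48)]
white 375.39141164856863 175.23593287265547 [ 8  6 12 10 96]
white 375.9355389260864 186.5886832086123 [  9  16  11  12 102]
```

Run:
```python
from h import *
for n,c,p,m,s in(('before',(378.07,186.76),(383.95,188.06),(378.1,194.95),(375.1,175.4)),('now',(375.94,186.59),(377.,192.67),(374.17,194.73),(375.39,175.24))):
    C,Pn=onz('top',[c,p],.125); M=onz('top',[m],.103)[0]; S=onz('top',[s],.101)[0]
    a=lambda v:np.arctan2(v[1],v[0])
    print(n,'C',C,'R ptr,mark',np.linalg.norm(Pn-C),np.linalg.norm((M-C)[:2]),'yaw m->c',a(C-M),'m->s',a(S-M),'dial',[(a(Pn-C)-a(v)+np.pi)%(2*np.pi)-np.pi for v in (M-C,M-S)])
```

```text
before C [ 0.53598084 -0.21129356  0.125     ] R ptr,mark 0.01810631231576842 0.023626863376022576 yaw m->c 0.1428515879755085 m->s 0.1530589685085668 dial [np.float64(1.2239815668160468), np.float64(1.213774186282989)]
now C [ 0.53640694 -0.2048813   0.125     ] R ptr,mark 0.01846657951362808 0.023396253748075954 yaw m->c -0.09520566426560927 m->s -0.06191958815395813 dial [np.float64(0.27406013032372645), np.float64(0.24077405421207487)]
```

The dial is now at about 0.28 rad, close to the ridge between notches, because the lock itself swung 0.23 rad. I'll regrip and turn about 0.35 rad further.

send_rows:
  commands:
    - {"delta_pos": [0,4.2,0],"yaw": 0.13}
    - {"delta_pos": [0,4.2,0],"yaw": 0.13}
    - {"delta_pos": [0,4.2,0],"yaw": 0.13}
    - {"delta_pos": [0,4,0],"yaw": 0.13}
    - {"delta_pos": [0,0,0],"yaw": 0.13}
    - {"delta_pos": [0,0,0],"yaw": 0}

```text
t: 11.52
tcp_pos: [0.5302, -0.1906, 0.1527]
tool_rot: [0.993, 0.114, -0.008, -0.014]
force: [0.1, 0.3, 0.6]
finger_gap: 0.996
```

send_rows:
  commands:
    - {"delta_pos": [0.2,-0.8,-2],"yaw": 0}
    - {"delta_pos": [0.2,-0.6,-2],"yaw": 0}
    - {"delta_pos": [0,0,-2],"yaw": 0}
    - {"delta_pos": [0,0,0],"yaw": 0}
    - {"delta_pos": [0,0,0],"yaw": 0}

```text
t: 12.15
tcp_pos: [0.534, -0.2016, 0.0925]
tool_rot: [0.994, 0.111, -0.008, -0.014]
force: [0.8, 0.3, -0.4]
finger_gap: 1.0
```

send_rows:
  commands:
    - {"delta_pos": [0.1,-0.4,-0.8],"yaw": 0}
    - {"delta_pos": [0,0,-0.8],"yaw": 0}
    - {"delta_pos": [0,0,-0.5],"yaw": 0}
    - {"delta_pos": [0,0,0],"yaw": 0}

```text
t: 12.65
tcp_pos: [0.5359, -0.2063, 0.0718]
tool_rot: [0.994, 0.11, -0.006, -0.013]
force: [0.4, 0.8, 0.5]
finger_gap: 0.996
```

send_rows:
  commands:
    - {"delta_pos": [0,0,0],"yaw": 0}
    - {"delta_pos": [0,0,0],"yaw": 0}
    - {"delta_pos": [0,0,0],"yaw": 0}
    - {"delta_pos": [0,0,0],"yaw": 0}
    - {"delta_pos": [0,0,0],"yaw": 0}
  grip: 1
  force: 40

```text
t: 13.28
tcp_pos: [0.5357, -0.2059, 0.0724]
tool_rot: [0.994, 0.11, -0.006, -0.014]
force: [-0.1, 0.6, 0.2]
finger_gap: 0.452
```

send_rows:
  commands:
    - {"delta_pos": [0,-0.1,0],"yaw": -0.1}
    - {"delta_pos": [0,-0.1,0],"yaw": -0.1}
    - {"delta_pos": [0,-0.1,0],"yaw": -0.1}
    - {"delta_pos": [0,0,0],"yaw": 0}

```text
t: 13.78
tcp_pos: [0.5359, -0.207, 0.0725]
tool_rot: [0.999, -0.044, -0.004, -0.016]
force: [-0.7, 0.6, 1.1]
finger_gap: 0.45
```

send_rows:
  commands:
    - {"delta_pos": [0,0,0],"yaw": -0.05}
    - {"delta_pos": [0,0,0],"yaw": 0}

```text
t: 14.02
tcp_pos: [0.5358, -0.2063, 0.0725]
tool_rot: [0.998, -0.067, -0.004, -0.016]
force: [0.4, 2.1, 1.0]
finger_gap: 0.449
```

send_rows:
  commands:
    - {"delta_pos": [0,0,0],"yaw": 0}
    - {"delta_pos": [0,0,0],"yaw": 0}
    - {"delta_pos": [0,0,0],"yaw": 0}
    - {"delta_pos": [0,0,0],"yaw": 0}
    - {"delta_pos": [0,0,2],"yaw": 0}
    - {"delta_pos": [0,0,3],"yaw": 0}
    - {"delta_pos": [0,-5,3],"yaw": 0}
    - {"delta_pos": [0,-6,0],"yaw": 0}
    - {"delta_pos": [0,-6,0],"yaw": 0}
    - {"delta_pos": [0,0,0],"yaw": 0}
  grip: -1

```text
t: 15.28
tcp_pos: [0.5356, -0.382, 0.1556]
tool_rot: [0.998, -0.064, -0.003, -0.014]
force: [0.2, 0.5, -0.3]
finger_gap: 1.0
```

```bash
cat > meas.py <<'E'
from h import *
def run(t,box=(366,178,386,200)):
    x0,y0,x1,y1=box; c=t[y0:y1,x0:x1].astype(float); ys,xs=np.mgrid[y0:y1,x0:x1]
    w=np.clip(c[...,2]-np.maximum(c[...,0],c[...,1])-75,0,None); n,l=cv2.connectedComponents((w>0).astype(np.uint8))
    R=[]
    for i in range(1,n):
        k=w*(l==i)
        if k.sum()>25: R.append(((k*xs).sum()/k.sum(),(k*ys).sum()/k.sum(),k.sum()))
    W=np.clip(c.min(2)-170,0,None); n,l,st,_=cv2.connectedComponentsWithStats((W>0).astype(np.uint8),connectivity=4)
    i=1+np.argmax(st[1:,4]); k=W*(l==i); ctr=((k*xs).sum()/k.sum(),(k*ys).sum()/k.sum())
    print('white',np.round(ctr,2),st[i,4],'red',np.round(R,2).tolist())
    if len(R)>=2:
        R.sort(key=lambda r:np.hypot(r[0]-ctr[0],r[1]-ctr[1])); p,m=R[0][:2],R[1][:2]
        C,P=onz('top',[ctr,p],.125); M=onz('top',[m],.103)[0]; a=lambda v:np.arctan2(v[1],v[0])
        print('C',C.round(4),'yaw',a(C-M),'dial',(a(P-C)-a(M-C)+np.pi)%(2*np.pi)-np.pi)
if __name__=='__main__':
    run(cv2.imread('pics/top0.png')); S=manip.sense(); print(S['tcp_pos'],2*np.arctan2(S['tool_rot'][1],S['tool_rot'][0]))
    t=manip.snapshot('top'); cv2.imwrite('pics/last_top.png',t); run(t)
E
python3 meas.py
```

```text
white [378.07 186.76] 101 red [[384.0, 188.1, 81.0], [378.07, 194.95, 257.0]]
C [ 0.536  -0.2113  0.125 ] yaw 0.13797444841104578 dial 1.2242929842399874
[ 0.53558051 -0.38202435  0.15558946] -0.12865970551296857
white [376.39 185.54] 122 red [[376.0, 189.44, 36.0], [374.98, 193.91, 382.0]]
C [ 0.5396 -0.2062  0.125 ] yaw -0.04505075248332797 dial -0.0485160400839697
```

Run:
```python
import cv2
t=cv2.imread('pics/last_top.png'); cv2.imwrite('pics/c8.png',cv2.resize(t[165:205,356:396],(480,480),interpolation=cv2.INTER_CUBIC))
```

```text
(no output)
```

View pics/c8.png

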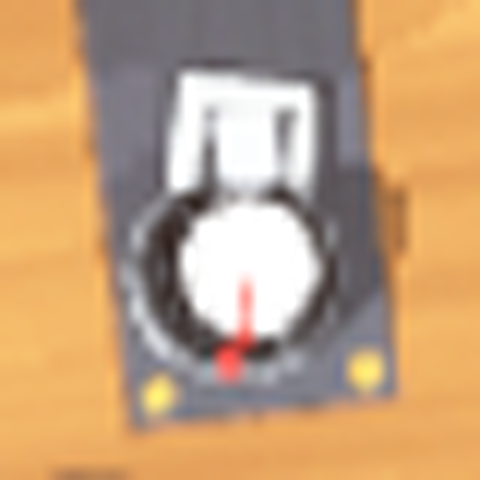

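The crop shows the red pointer (240,345) lined up with the mark (230,363) along the lock axis, so the dial is at about 0. I'll regrip with the jaws across the lock and pull.

send_rows:
  commands:
    - {"delta_pos": [0,4.4,0],"yaw": 0.03}
    - {"delta_pos": [0,4.4,0],"yaw": 0.03}
    - {"delta_pos": [0,4.3,0],"yaw": 0}
    - {"delta_pos": [0,3.2,0],"yaw": 0}
    - {"delta_pos": [0,0,0],"yaw": 0}
    - {"delta_pos": [0,0,0],"yaw": 0}

```text
t: 16.08
tcp_pos: [0.5311, -0.2029, 0.1537]
tool_rot: [0.999, -0.03, -0.008, -0.019]
force: [-0.0, 0.2, -0.1]
finger_gap: 1.0
```

send_rows:
  commands:
    - {"delta_pos": [0.3,-0.2,-2],"yaw": 0}
    - {"delta_pos": [0.3,-0.2,-2],"yaw": 0}
    - {"delta_pos": [0,0,-1.8],"yaw": 0}
    - {"delta_pos": [0,0,0],"yaw": 0}
    - {"delta_pos": [0,0,0],"yaw": 0}

```text
t: 16.7
tcp_pos: [0.5386, -0.2114, 0.0951]
tool_rot: [0.999, -0.032, -0.006, -0.017]
force: [-0.8, 0.1, 0.3]
finger_gap: 0.995
```

send_rows:
  commands:
    - {"delta_pos": [-0.1,0.5,-0.8],"yaw": 0}
    - {"delta_pos": [-0.1,0,-0.8],"yaw": 0}
    - {"delta_pos": [0,0,-0.6],"yaw": 0}
    - {"delta_pos": [0,0,0],"yaw": 0}

```text
t: 17.2
tcp_pos: [0.5371, -0.2067, 0.0731]
tool_rot: [0.999, -0.032, -0.005, -0.017]
force: [-0.3, -0.2, -0.0]
finger_gap: 0.999
```

send_rows:
  commands:
    - {"delta_pos": [0,0,0],"yaw": 0}
    - {"delta_pos": [0,0,0],"yaw": 0}
    - {"delta_pos": [0,0,0],"yaw": 0}
    - {"delta_pos": [0,0,0],"yaw": 0}
    - {"delta_pos": [0,0,0],"yaw": 0}
  grip: 1
  force: 60

```text
t: 17.82
tcp_pos: [0.5375, -0.2064, 0.074]
tool_rot: [0.999, -0.032, -0.005, -0.017]
force: [0.0, 0.4, 0.4]
finger_gap: 0.44
```

send_rows:
  commands:
    - {"delta_pos": [-0.4,0.02,0],"yaw": 0}
    - {"delta_pos": [-0.4,0.02,0],"yaw": 0}
    - {"delta_pos": [-0.4,0.02,0],"yaw": 0}

```text
t: 18.2
tcp_pos: [0.5284, -0.2065, 0.074]
tool_rot: [0.999, -0.032, -0.001, -0.016]
force: [4.5, 0.9, -2.0]
finger_gap: 0.444
```

send_rows:
  commands:
    - {"delta_pos": [-0.4,0.02,0],"yaw": 0}
    - {"delta_pos": [-0.4,0.02,0],"yaw": 0}
    - {"delta_pos": [-0.4,0.02,0],"yaw": 0}

```text
t: 18.58
tcp_pos: [0.5157, -0.2059, 0.074]
tool_rot: [0.999, -0.032, -0.001, -0.016]
force: [3.6, 0.1, -1.9]
finger_gap: 0.443
```

send_rows:
  commands:
    - {"delta_pos": [-0.3,0.02,0],"yaw": 0}
    - {"delta_pos": [-0.3,0.02,0],"yaw": 0}

```text
t: 18.82
tcp_pos: [0.5152, -0.2074, 0.0744]
tool_rot: [0.999, -0.034, 0.006, -0.014]
force: [11.6, 2.5, -9.2]
finger_gap: 0.444
```

The force jumped at 22 mm of travel, so that is the end stop. I'll check with one look.

send_rows:
  commands:
    - {"delta_pos": [-0.3,0,-0.05],"yaw": 0}
    - {"delta_pos": [-0.3,0,-0.05],"yaw": 0}
    - {"delta_pos": [0,0,0],"yaw": 0}

```text
t: 19.2
tcp_pos: [0.5161, -0.2077, 0.0742]
tool_rot: [0.999, -0.035, 0.013, -0.013]
force: [2.4, 0.8, -3.9]
finger_gap: 0.443
```

Run:
```python
from h import *
s=manip.snapshot('scene'); t=manip.snapshot('top')
a=cv2.resize(s[155:215,215:275],(400,400),interpolation=cv2.INTER_CUBIC)
b=cv2.resize(t[160:210,350:400],(400,400),interpolation=cv2.INTER_CUBIC)
cv2.imwrite('pics/c9.png',np.hstack([a,b]))
```

```text
(no output)
```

View pics/c9.png

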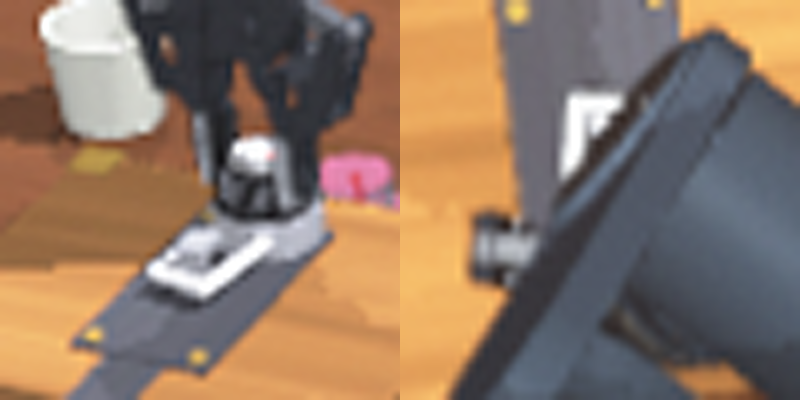

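The shackle loop is drawn long: the bar stays behind the staple and the case is back about 22 mm. Now lift.

send_rows:
  commands:
    - {"delta_pos": [0.05,0,0.4],"yaw": 0}
    - {"delta_pos": [0,0,0.5],"yaw": 0}
    - {"delta_pos": [0,0,0.5],"yaw": 0}
    - {"delta_pos": [0,0,0.6],"yaw": 0}

```text
t: 19.8
tcp_pos: [0.5152, -0.2062, 0.0907]
tool_rot: [0.999, -0.036, 0.011, -0.015]
force: [0.2, 0.8, -4.2]
finger_gap: 0.442
```

send_rows:
  commands:
    - {"delta_pos": [0,0,1],"yaw": 0}
    - {"delta_pos": [0,0,1.5],"yaw": 0}
    - {"delta_pos": [0,0,2],"yaw": 0}
    - {"delta_pos": [0,0,2],"yaw": 0}
    - {"delta_pos": [0,0,2],"yaw": 0}
    - {"delta_pos": [0,0,0],"yaw": 0}

```text
t: 20.55
tcp_pos: [0.5081, -0.2053, 0.181]
tool_rot: [0.999, -0.036, 0.006, -0.016]
force: [0.7, 1.2, -3.6]
finger_gap: 0.443
```

send_rows:
  commands:
    - {"delta_pos": [0.2,2,0],"yaw": 0}
    - {"delta_pos": [0.2,4,0],"yaw": 0}
    - {"delta_pos": [0.2,4,0],"yaw": 0}
    - {"delta_pos": [0.2,4,0],"yaw": 0}
    - {"delta_pos": [0.2,4,0],"yaw": 0}
    - {"delta_pos": [0.2,4,0],"yaw": 0}
    - {"delta_pos": [0.2,4,0],"yaw": 0}
    - {"delta_pos": [0.2,3,0],"yaw": 0}
    - {"delta_pos": [0,2,0],"yaw": 0}
    - {"delta_pos": [0,0,0],"yaw": 0}

```text
t: 21.8
tcp_pos: [0.5092, 0.1258, 0.1728]
tool_rot: [0.999, -0.035, -0.007, -0.019]
force: [-0.6, 0.2, -3.4]
finger_gap: 0.444
```

send_rows:
  commands:
    - {"delta_pos": [1,1.5,0.5],"yaw": 0}
    - {"delta_pos": [1,1.5,0.5],"yaw": 0}
    - {"delta_pos": [0.5,1,0.5],"yaw": 0}
    - {"delta_pos": [0,0,0],"yaw": 0}
    - {"delta_pos": [0,0,0],"yaw": 0}
    - {"delta_pos": [0,0,0],"yaw": 0}

```text
t: 22.55
tcp_pos: [0.5354, 0.1673, 0.188]
tool_rot: [0.999, -0.036, -0.008, -0.019]
force: [-0.8, -0.0, -2.8]
finger_gap: 0.44
```

Run:
```python
from h import *
s=manip.snapshot('scene'); t=manip.snapshot('top'); S=manip.sense(); print(S['t'],S['tcp_pos'],S['tool_rot'],S['force'],S['finger_gap'],np.abs(S['qd']).max())
a=cv2.resize(s[110:280,300:440],(412,500),interpolation=cv2.INTER_CUBIC)
cv2.imwrite('pics/c10.png',a)
```

```text
22.65 [0.53531627 0.16729982 0.18795315] [ 0.99914001 -0.03599758 -0.00781234 -0.01903642] [-0.3051723  -0.30907829 -2.65078335] 0.44137426549326114 0.004151472406083169
```

View pics/c10.png

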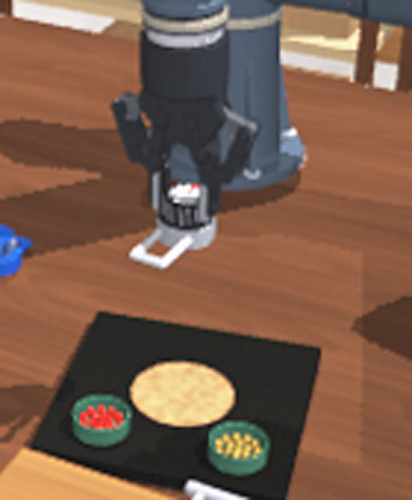

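The lock is held level above the cork with the shackle open, and both tins are in place. The arm is still (joint speeds below 0.005 rad/s), so I'm handing in.

```bash
python3 -c "
from station import manip
print(manip.sign_off()); S=manip.sense(); print(S['t'],S['tcp_pos'],S['force'],S['finger_gap'])"
```

```text
the job is handed in; nothing more can be done
None
the job is handed in; nothing more can be done
```

The lock is unlocked, off the staple and handed in at about 22.7 s of the 72 s. It is held dial up with the shackle open above the cork disc. The hand-in gave no verdict.

**What I did**
- I turned the dial clockwise in two grips. The first turn left it at about 0.28 rad, short of the notch, because the loose lock swung about 0.23 rad with it. After the second turn, the picture showed the pointer at the mark.
- I pulled the case straight back on the chest for about 22 mm, until the force jumped at the end stop, and then lifted it off the staple.

**Last checks**
- **Position:** the reported tool position is (0.535, 0.167), against a measured board centre of (0.535, 0.172). The lock's underside is about 0.197 m above the bench.
- **Hold:** the grip opening is steady at 0.44 on the dial. About 2.7 N is hanging from the fingers, which fits the 0.3 kg lock.
- **Surroundings:** the arm was still, and the shackle was visibly open in the last picture. The tins beside the cork had not moved. I did not measure the other bystanders again.

**What disagreed**
- **Fingertip height:** the real fingertips are about 33 mm above the reported tool position, so my first grasp closed on air. I found the offset by touching the top of the dial lightly with shut fingers, and corrected for it.
- **Dial angle:** the last numeric reading was about -0.05 rad. It came from blurred pixels, so I judged the alignment by eye and from the shackle then sliding out.

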